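# Open the cavity tuner by one and a half true turns

### The arm

A 7-joint arm with a two-finger parallel gripper is mounted at the origin on the work surface. World frame = base frame: x ahead of the robot, y to its left, z up, the work surface at z = 0. Lengths are in m, angles in rad, forces in N, time in s.
With the tool pointing down it reaches from about 0.425 to 0.875 m from the base axis. Payload 8.4 kg.
Tool frame: the origin (TCP) lies midway between the tips of the shut fingers; the grasp point (between the pads) lies 19 mm behind it; x points along the fingers, z is the direction in which the jaws open and shut, and the axes are right-handed (so a half turn about x gives the same grasp; the last joint's range is limited). The gripper opens to 85 mm and grips with 20 to 120 N. Pads are 22 mm wide; open, the fingers measure 114 mm over their backs; the gripper's body (76 mm by 85 mm) begins 54 mm behind the grasp point. The pads swing forward as they close: fully open they stand 13 mm farther back than shut.
Start: joints at [-1.397, 0.333, 0.04, 1.465, -0.013, 1.343, -0.059], TCP at [0.175, 0.626, 0.231] pointing down, gripper open.
Joint ranges: [-2.58, 2.58], [-0.38, 2.09], [-1.3, 1.39], [0.25, 2.4], [-1.5, 4.64], [0.08, 2.09], [-2.65, 2.65]. Speed limits (rad/s): [2.22, 2.22, 2.79, 2.79, 3.14, 3.14, 3.14].

### API

Orientations are given as a unit quaternion [x, y, z, w].
In Python, from station import * gives the robot as it stands. The module is installed in compiled form; this text tells all that it offers.
- The arm moves only by the tool arm_command, never from a script. Its argument "deltas" is a list that holds one entry, the list of rows, each a list of 7 numbers: the shift along the tool's x, y, z in mm, then the turn, a rotation vector about the tool's x, y, z in degrees, then the finger opening in mm, from 0 to 85.4. A call has 1 to 5 rows; each row is the pose to reach, as a shift and turn from the pose commanded when the call began, along the tool's axes at that moment; what a row does not reach only later rows make up. A row lasts 1/10 s, in which the tool goes at most 50 mm and 8.59 degrees, less where a joint would pass 70% of its speed; a pose out of reach is approached as far as the arm can. A call with a gripper value outside its range is refused whole. The fingers move at their own pace and stop on an object; "newtons" is the grip in N (left out, the last holds). Time passes only in rows, so rows that repeat a pose let the fingers close. It gives the time, the measured TCP pose, the force and the opening at its end, in the units of the state.
- sense(): the state, without advancing time (a new reading comes with each control period).
- capture(name): name is "scene" or "top"; returns a dict with "color" (400x640x3 uint8, blue, green, red), "mtx" (3x3 intrinsics, pixels), "R" (3x3) and "t" (3): a world point X has camera coordinates R X + t. Camera axes: x right, y down, z forward; pixel columns grow to the right and rows downward; lengths in m; the calibration is good to about 2 mm. A picture is of the moment at which its call begins. There is no depth.
- sign_off(): hands the job in, once; it reports no verdict.
The state is a dict: "t": time; "joints": joint angles; "qd": joint speeds; "tau": joint torques, N m; "ee_pos": TCP position; "eef_rot": TCP orientation; "contact_force": force on the tool from outside, world axes, zero at the start; "torque": the same for the moment, N m; "grip_width": opening from 0.0 (shut) to 1.0 (fully open).
Only numpy, scipy, OpenCV 4.12 (cv2) and the standard library are available. Lean on these libraries where they do the work, as an engineer would, in place of code of your own. Each camera call takes 0.05 s, during which the arm holds its last target. There are 200 camera calls.

### The job

Take hold of the black crank handle on the tuner's red handwheel and turn it anticlockwise (seen from above). The wheel has slack and at first turns without moving the stem: feel for the point where it starts to drive the stem, and from there give it exactly one and a half more turns, without overshooting. Grip the handle lightly and do not force it, then let go and leave the other things on the bench where they are.

Things in the scene. Friction and masses are not known exactly. Their poses are not given: they have to be found in the camera images.
- tuner: Tuner, bolted down: aluminium base plate 200 (x) x 170 (y) x 12 mm, brass can on it (flange 124 mm across, 91 mm above the table), handwheel on top. Origin: centre of the plate's underside, on the wheel axis; z up. May be turned about z. The screw inside starts at its lower end (clockwise ends at a hard stop) and stays where it is left.
- wheel: Red handwheel, 124 mm across, turning about the upright tuner axis. Origin: on the axis, 125 mm above the table; rim top 16 mm, hub top (30 mm across) 20 mm above it. x axis points to the crank handle. Slack left anticlockwise: 0.1 to 1.05 turn, unseen, unrelated to the wheel angle. The handle needs under 1 N in the slack, then a steady 10 N or so along its path while it drives the screw.
- handle (a point): Middle of the black crank handle upright on the rim: a freely revolving cylinder 18 mm across, 46 mm tall, 55 mm from the wheel axis; this point is 167 mm above the table, 23 mm below the handle's top; the rim is 26 mm and the handle's steel foot 24 mm lower. A light grip (20 to 30 N a finger) is enough; all contact forces on handle and wheel, added up, stay below 90 N.
- stem_tip (a point): Top of the steel stem (11 mm across, yellow end) that stands out of the middle of the wheel hub, 167 mm above the table at the start, 22 mm above the hub. It does not turn; it rises only 0.5 mm for each turn of the screw (anticlockwise), so 0.75 mm for one and a half turns: too little to judge by eye or by its measured position.
- cap_a: Loose red dust cap, 20 mm across, 16 mm tall, standing on the tuner's base plate. Origin: centre of its underside. Leave alone.
- cap_b: Loose blue dust cap, 20 mm across, 16 mm tall, standing on the tuner's base plate. Origin: centre of its underside. Leave alone.
- tape: Loose roll of black tape, 70 mm across, 19 mm tall, lying flat near the tuner. Origin: centre of its underside. Leave alone.
- driver: Loose red-handled screwdriver lying near the tuner. Leave alone.
- spanner: Loose steel spanner lying near the tuner. Leave alone.
- testbox: Loose aluminium test box with a copper top, 94 x 45 x 25 mm over its connectors. Origin: centre of its underside. Leave alone.
- plate: Loose steel blank plate, 80 x 60 x 4 mm, lying flat. Origin: centre of its underside. Leave alone.

How it is judged:
On the way:
1. the slack is taken up and the stem has begun to rise (distance of stem_tip from where it was at the start of the episode above 0.0001 m).
At the end, for the whole second after the job is handed in: The stem stands one and a half turns of the screw above its starting height, give or take an eighth of a turn (0.75 mm, give or take 0.0625 mm), and the wheel is released and at rest (distance of stem_tip from where it was at the start of the episode between 0.0006875 and 0.0008125 m and angular speed of wheel below 0.1 rad/s); the robot touches nothing.
It fails at once if the stem is driven past the mark (more than 0.17 turn too far) (distance of stem_tip from where it was at the start of the episode above 0.0008375 m).
It fails at once if the handle or wheel is forced (contact forces add up to more than 90 N) (contact force between anything else and wheel above 90 N).
It fails at once if a bystander is shifted by more than 20 mm (distance of any of cap_a, cap_b, tape, driver, spanner, testbox, plate from where it was at the start of the episode above 0.02 m).
It also fails if it takes over 72 s, if anything falls off the work surface, if the arm or the gripper's body presses on something with over 40 N, if the wrist force passes 120 N, or if a joint passes its speed limit or range.

## Working session

There is one attempt and no reset: what is moved stays moved. The work goes in short steps, Python scripts to look and compute and a tool call to move; the robot and the scene stay as the last step left them, time stands still between calls to the robot, and variables do not carry over. Pictures are saved under pics/ and viewed, about 8 in all and at most 12, crops included, and the job is handed in when it is done.

Besides the shell and the picture viewer there is one more tool, called after ">>>" by a JSON object that holds its "api" and its "payload". arm_command: Moves the arm, as the interface text tells. Its arguments: {"type":"object","properties":{"deltas":{"type":"array","items":{"type":"array","items":{"type":"array","items":{"type":"number"}}}},"newtons":{"type":"number"}},"required":["deltas"]}

```bash
mkdir -p pics
python3 - <<'E'
from station import *
import cv2,numpy as np
s=sense()
for k in s: print(k,np.round(s[k],4))
a=capture("scene");b=capture("top")
cv2.imwrite("pics/a1.png",a["color"]);cv2.imwrite("pics/b1.png",b["color"])
for c in(a,b):print(np.round(c["mtx"],1).tolist(),np.round(c["R"],4).tolist(),np.round(c["t"],4).tolist())
E
```

```text
t 0.0
joints [-1.3972  0.3339  0.0399  1.4663 -0.0134  1.3433 -0.0585]
qd [ 0.0004 -0.0021 -0.0012 -0.0009 -0.0012 -0.0009 -0.    ]
tau [ 1.00000e-04 -6.58549e+01  1.36540e+00 -4.05558e+01  1.68000e-02
  1.25000e-02  0.00000e+00]
ee_pos [0.175  0.6255 0.2304]
eef_rot [-0.4277  0.5638  0.427   0.5629]
contact_force [-0.4338  0.045  -0.6565]
torque [-0.05   -0.0342 -0.0096]
grip_width 0.9995
[[407.8, 0.0, 325.9], [0.0, 407.8, 199.7], [0.0, 0.0, 1.0]] [[0.2818, 0.9593, -0.0197], [0.6529, -0.2068, -0.7287], [-0.7031, 0.1925, -0.6846]] [-0.2137, -0.2828, 1.3526]
[[383.4, 0.0, 315.2], [0.0, 383.4, 196.2], [0.0, 0.0, 1.0]] [[0.0263, -0.9996, 0.0036], [-0.9835, -0.0266, -0.1788], [0.1788, 0.0012, -0.9839]] [0.0137, 0.5967, 1.0189]
```

View pics/a1.png

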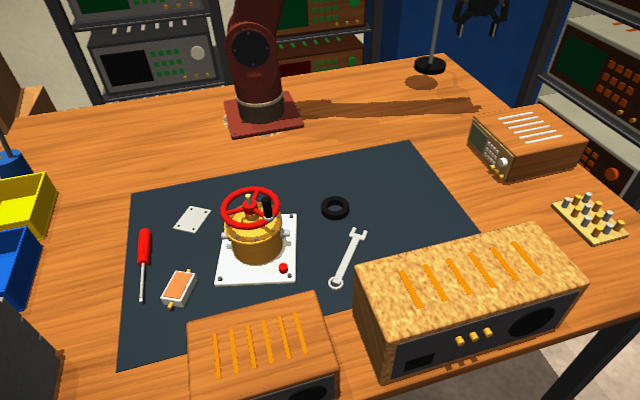

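View pics/b1.png

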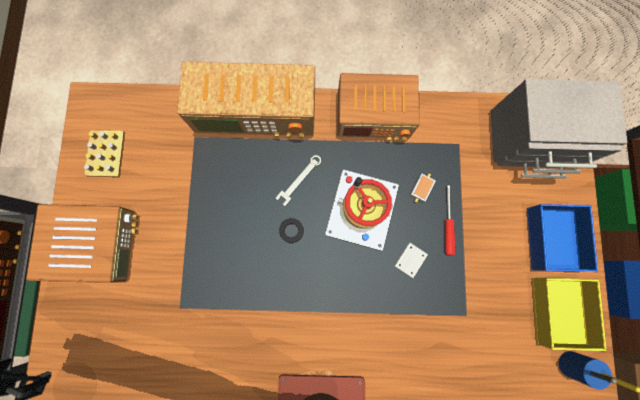

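The scene view shows the wheel at about (250,207) with its black handle at about (267,206). The top view shows the wheel at about (367,204) and the handle near (357,183). Next I'll measure both.

```bash
cat > h.py <<'E'
from station import *
import cv2,numpy as np
def ray(c,p,z):
    d=c["R"].T@np.linalg.solve(c["mtx"],[p[0],p[1],1.]); o=-c["R"].T@c["t"]
    return o+d*(z-o[2])/d[2]
def proj(c,X):
    q=c["mtx"]@(c["R"]@np.array(X)+c["t"]); return q[:2]/q[2]
def tri(c1,p1,c2,p2):
    P=[c["mtx"]@np.c_[c["R"],c["t"]] for c in(c1,c2)]
    X=cv2.triangulatePoints(P[0],P[1],np.array(p1,float),np.array(p2,float))[:,0]; return X[:3]/X[3]
def red(c,box):
    h=cv2.cvtColor(c["color"],cv2.COLOR_BGR2HSV); m=cv2.inRange(h,(0,150,60),(5,255,255))|cv2.inRange(h,(175,150,60),(180,255,255))
    x0,y0,x1,y1=box; k=np.zeros_like(m);k[y0:y1,x0:x1]=m[y0:y1,x0:x1]; return k
E
python3 - <<'E'
from h import *
a=capture("scene");b=capture("top")
for c,n,box in((a,"a",(205,175,300,245)),(b,"b",(335,170,400,235))):
    m=red(c,box); cs=max(cv2.findContours(m,cv2.RETR_EXTERNAL,cv2.CHAIN_APPROX_NONE)[0],key=len)
    W=np.array([ray(c,p[0],0.141) for p in cs]); hull=cv2.convexHull(W[:,:2].astype(np.float32))
    e=cv2.fitEllipse(hull); print(n,"ellipse at z=.141",e, cv2.minEnclosingCircle(hull))
    x0,y0,x1,y1=box
    blk=(c["color"].max(2)<45); k=np.zeros_like(m);k[y0:y1,x0:x1]=blk[y0:y1,x0:x1]*255
    N,L,S,C=cv2.connectedComponentsWithStats(k)
    for i in range(1,N):
        if S[i,4]>8: print(S[i],C[i],ray(c,C[i],.167))
    print("cam",-c["R"].T@c["t"])
pa=cv2.resize(a["color"][165:265,195:325],None,fx=3,fy=3,interpolation=2)
pb=cv2.resize(b["color"][160:260,315:415],None,fx=3,fy=3,interpolation=2)
cv2.imwrite("pics/c1.png",np.hstack([pa,pb]))
E
```

```text
a ellipse at z=.141 ((0.5773630142211914, -0.10563258826732635), (0.12049628794193268, 0.12595553696155548), 87.88839721679688) ((0.577256441116333, -0.10706209391355515), 0.06347762793302536)
[261 196  11  22 166] [266.80722892 206.41566265] [ 0.61600287 -0.07429043  0.167     ]
cam [ 1.19583065 -0.11385985  0.71564548]
b ellipse at z=.141 ((0.5690315961837769, -0.1051204577088356), (0.11615642160177231, 0.11789797246456146), 51.13693618774414) ((0.5694378018379211, -0.10465604066848755), 0.05961563065648079)
cam [0.40437689 0.02836928 1.10906223]
```

View pics/c1.png

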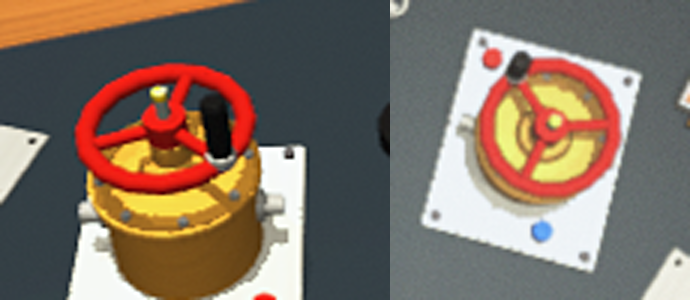

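Run:
```python
from h import *
a=capture("scene");b=capture("top")
x0,y0,x1,y1=348,174,368,192
k=np.zeros((400,640),np.uint8); q=b["color"][y0:y1,x0:x1]; k[y0:y1,x0:x1]=((q.max(2)<60)*255)
N,L,S,C=cv2.connectedComponentsWithStats(k);i=1+S[1:,4].argmax();print(S[i],C[i],ray(b,C[i],.167))
print("tri handle",tri(a,(266.8,206.4),b,C[i]))
def yel(c,x0,y0,x1,y1):
    h=cv2.cvtColor(c["color"],cv2.COLOR_BGR2HSV)[y0:y1,x0:x1].reshape(-1,3); 
    return h
print("tri stem",tri(a,(248,195.3),b,(370,200.7)), ray(a,(248,195),.167),ray(b,(370,200.7),.167))
for c,n,box in((a,"a",(205,175,300,245)),(b,"b",(335,170,400,235))):
    m=red(c,box); cs=max(cv2.findContours(m,cv2.RETR_EXTERNAL,cv2.CHAIN_APPROX_NONE)[0],key=len)
    for z in(.131,.134,.137):
        W=np.array([ray(c,p[0],z) for p in cs]); hull=cv2.convexHull(W[:,:2].astype(np.float32))
        print(n,z,np.round(cv2.fitEllipse(hull)[0],4))
```

```text
[354 180   6   6  18] [356.44444444 183.16666667] [ 0.61166597 -0.07319981  0.167     ]
tri handle [ 0.61238642 -0.07382669  0.16357589]
tri stem [ 0.56865153 -0.10602219  0.1635226 ] [ 0.57210692 -0.10441274  0.167     ] [ 0.56786375 -0.10731991  0.167     ]
a 0.131 [ 0.5665 -0.1055]
a 0.134 [ 0.5699 -0.1055]
a 0.137 [ 0.5731 -0.1056]
b 0.131 [ 0.5706 -0.1066]
b 0.134 [ 0.5702 -0.1061]
b 0.137 [ 0.5695 -0.1059]
```

```bash
cat >> h.py <<'E'
from scipy.spatial.transform import Rotation as Ro
def plan(target,ang=None):
    s=sense();R=Ro.from_quat(s["eef_rot"]).as_matrix()
    d=R.T@(np.array(target)-s["ee_pos"])*1000
    print("pos",np.round(s["ee_pos"],4),"R",np.round(R,3).tolist(),"tool shift mm",np.round(d,1),"F",np.round(s["contact_force"],1))
    if ang is not None:
        c,n=np.cos(np.radians(ang)),np.sin(np.radians(ang)); best=None
        for sg in(1,-1):
            z=np.array([c,n,0])*sg;x=np.array([0,0,-1.]);T=np.c_[x,np.cross(z,x),z]
            print("rotvec",np.round(np.degrees(Ro.from_matrix(R.T@T).as_rotvec()),1))
E
python3 -c "
from h import *
plan((.6142,-.073,.29),126.5)"
```

```text
pos [0.1751 0.6258 0.231 ] R [[-0.0, -0.963, 0.269], [-0.001, 0.269, 0.963], [-1.0, -0.0, -0.001]] tool shift mm [ -58.6 -611.1 -554.7] F [ 1.  -0.4 -0.3]
rotvec [-52.1  -0.   -0. ]
rotvec [127.9  -0.    0. ]
```

>>> {"api": "arm_command", "payload": {"deltas": [[[-12, -30.5, -27.7, 6.4, 0, 0, 85], [-24, -61, -55.5, 12.8, 0, 0, 85], [-36, -91.5, -83.2, 19.2, 0, 0, 85], [-48, -122, -111, 25.6, 0, 0, 85], [-58.6, -152.8, -138.7, 32, 0, 0, 85]]]}}

```text
t: 0.8
ee_pos: [0.2856, 0.4497, 0.2906]
eef_rot: [-0.254, 0.66, 0.254, 0.66]
contact_force: [0.2, -0.2, -0.1]
grip_width: 0.998
```

>>> {"api": "arm_command", "payload": {"deltas": [[[0, -40.6, -7.3, 6.4, 0, 0, 60], [0, -81.2, -14.6, 12.8, 0, 0, 60], [0, -121.8, -22, 19.2, 0, 0, 60], [0, -162.4, -29.3, 25.6, 0, 0, 60], [0, -203.1, -36.7, 32, 0, 0, 60]]]}}

```text
t: 1.3
ee_pos: [0.3953, 0.2748, 0.2901]
eef_rot: [-0.062, 0.704, 0.062, 0.704]
contact_force: [0.3, 0.4, 0.5]
grip_width: 0.706
```

>>> {"api": "arm_command", "payload": {"deltas": [[[0, -38.3, 15.3, 6.4, 0, 0, 45], [0, -76.6, 30.6, 12.8, 0, 0, 45], [0, -115, 45.9, 19.2, 0, 0, 45], [0, -153.3, 61.2, 25.6, 0, 0, 45], [0, -191.7, 76.5, 32, 0, 0, 45]]]}}

```text
t: 1.8
ee_pos: [0.505, 0.1, 0.2902]
eef_rot: [0.134, 0.694, -0.134, 0.694]
contact_force: [0.2, 0.1, 0.7]
grip_width: 0.524
```

>>> {"api": "arm_command", "payload": {"deltas": [[[0, -24.4, 33.3, 6.4, 0, 0, 45], [0, -48.8, 66.6, 12.8, 0, 0, 45], [0, -73.2, 100, 19.2, 0, 0, 45], [0, -97.6, 133.2, 25.6, 0, 0, 45], [0, -122, 166.5, 31.9, 0, 0, 45]]]}}

```text
t: 2.3
ee_pos: [0.615, -0.0744, 0.2901]
eef_rot: [0.32, 0.631, -0.32, 0.631]
contact_force: [1.0, 0.0, 0.2]
grip_width: 0.524
```

```bash
python3 -c "
from h import *
plan((.6142,-.073,.158),-53.5)
s=sense();print(s['t'],s['grip_width'],np.round(s['joints'],2))
a=capture('scene');b=capture('top')
cv2.imwrite('pics/d1.png',np.hstack([cv2.resize(a['color'][120:270,190:330],None,fx=2.8,fy=2.8),cv2.resize(b['color'][120:270,300:430],None,fx=2.8,fy=2.8)]))"
```

```text
pos [ 0.615  -0.0744  0.2901] R [[0.001, 0.806, 0.591], [0.0, 0.591, -0.806], [-1.0, 0.001, 0.0]] tool shift mm [ 1.321e+02  1.000e-01 -1.700e+00] F [1.  0.  0.2]
rotvec [-0.3  0.  -0. ]
rotvec [179.7  -0.   -0. ]
2.3 0.5240427502032708 [-0.58  0.3   0.8   1.49 -0.22  1.44 -0.71]
```

View pics/d1.png

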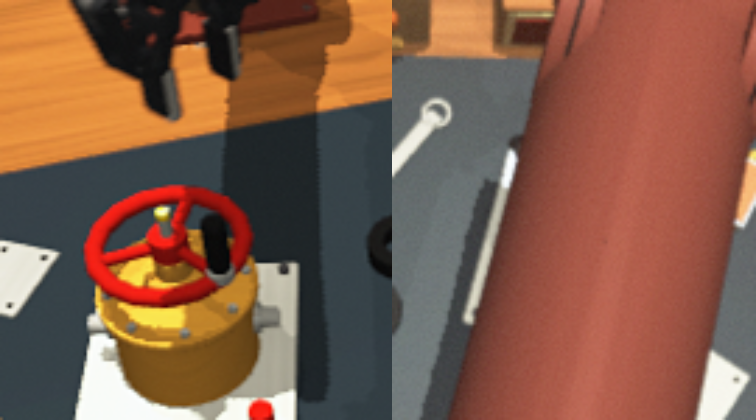

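Fingers hang above the handle, at tip pixels of about (251,161) and (274,147) in the scene view. The top view is blocked by the arm. I'll go down to just above the handle and check.

>>> {"api": "arm_command", "payload": {"deltas": [[[20, 0, -1.7, 0, 0, 0, 42], [42, 0, -1.7, 0, 0, 0, 42], [64, 0, -1.7, 0, 0, 0, 42], [80, 0, -1.7, 0, 0, 0, 42], [88, 0, -1.7, 0, 0, 0, 42]]], "newtons": 22}}

```text
t: 2.9
ee_pos: [0.6126, -0.0713, 0.2005]
eef_rot: [0.318, 0.632, -0.318, 0.631]
contact_force: [1.2, 0.7, -0.3]
grip_width: 0.491
```

```bash
python3 -c "
from h import *
plan((.6142,-.073,.158))
a=capture('scene')
for z in (.19,.2,.29): print(z,proj(a,(.6142,-.073,z)))
cv2.imwrite('pics/e1.png',cv2.resize(a['color'][130:250,200:330],None,fx=4,fy=4))"
```

```text
pos [ 0.6126 -0.0713  0.2005] R [[-0.002, 0.804, 0.595], [0.0, 0.595, -0.804], [-1.0, -0.001, -0.001]] tool shift mm [42.5  0.3  2.4] F [ 1.2  0.7 -0.3]
0.19 [265.86924648 196.98144485]
0.2 [265.23079189 193.09753439]
0.29 [258.92923193 154.76325816]
```

View pics/e1.png

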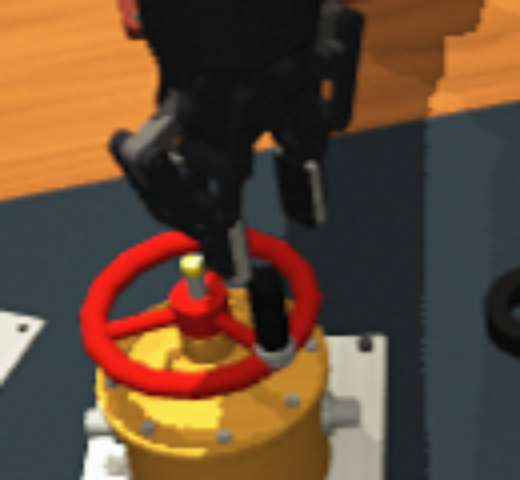

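The finger midpoint is at about (266,192) and the handle axis is predicted at (265,193), so they line up. Going down and closing lightly.

>>> {"api": "arm_command", "payload": {"deltas": [[[12, 0, 2.4, 0, 0, 0, 42], [24, 0, 2.4, 0, 0, 0, 42], [36, 0, 2.4, 0, 0, 0, 42], [43, 0, 2.4, 0, 0, 0, 42], [45, 0, 2.4, 0, 0, 0, 42]]]}}

```text
t: 3.45
ee_pos: [0.6141, -0.0737, 0.1558]
eef_rot: [0.318, 0.632, -0.319, 0.631]
contact_force: [0.2, 0.3, -0.9]
grip_width: 0.491
```

>>> {"api": "arm_command", "payload": {"deltas": [[[0, 0, 0, 0, 0, 0, 35], [0, 0, 0, 0, 0, 0, 28], [0, 0, 0, 0, 0, 0, 24], [0, 0, 0, 0, 0, 0, 20], [0, 0, 0, 0, 0, 0, 18]]], "newtons": 22}}

```text
t: 3.95
ee_pos: [0.6148, -0.0737, 0.1572]
eef_rot: [0.319, 0.631, -0.318, 0.632]
contact_force: [-0.5, -0.5, 0.5]
grip_width: 0.214
```

>>> {"api": "arm_command", "payload": {"deltas": [[[0, 0, 0, 0, 0, 0, 14], [0, 0, 0, 0, 0, 0, 12], [0, 0, 0, 0, 0, 0, 12], [0, 0, 0, 0, 0, 0, 12], [0, 0, 0, 0, 0, 0, 12]]]}}

```text
t: 4.45
ee_pos: [0.6149, -0.0737, 0.1571]
eef_rot: [0.318, 0.631, -0.318, 0.632]
contact_force: [0.7, 1.1, 3.3]
grip_width: 0.197
```

```bash
python3 -c "
from h import *
plan((.6142,-.073,.155))
s=sense();print(s['t'],s['grip_width']*85.4,s['torque'])"
```

```text
pos [ 0.6149 -0.0737  0.1571] R [[0.001, 0.804, 0.594], [0.0, 0.594, -0.804], [-1.0, 0.0, 0.0]] tool shift mm [ 2.1 -0.1 -0.9] F [0.7 1.1 3.3]
4.45 16.85667904188003 [ 1.58039085e-01 -1.81040314e-01 -1.35222855e-04]
```

Gripped at 16.9 mm. The TCP sits 55.1 mm from the estimated axis at 35.5°, which is consistent. Now the row tables for the circle.

```bash
cat > t.py <<'E'
import sys,numpy as np
# shifts (y,z mm) from psi0, 5 rows of given step, n calls
p,st,n=map(float,sys.argv[1:4])
c=lambda a:55*np.array([np.cos(np.radians(a)),-np.sin(np.radians(a))])
for k in range(int(n)):
    p0=p+k*5*st
    print(p0,[[0]+np.round(c(p0+st*i)-c(p0),1).tolist()+[0,0,0,12] for i in range(1,6)])
E
python3 t.py 0 5 15
```

```text
0.0 [[0, -0.2, -4.8, 0, 0, 0, 12], [0, -0.8, -9.6, 0, 0, 0, 12], [0, -1.9, -14.2, 0, 0, 0, 12], [0, -3.3, -18.8, 0, 0, 0, 12], [0, -5.2, -23.2, 0, 0, 0, 12]]
25.0 [[0, -2.2, -4.3, 0, 0, 0, 12], [0, -4.8, -8.3, 0, 0, 0, 12], [0, -7.7, -12.1, 0, 0, 0, 12], [0, -11.0, -15.6, 0, 0, 0, 12], [0, -14.5, -18.9, 0, 0, 0, 12]]
50.0 [[0, -3.8, -2.9, 0, 0, 0, 12], [0, -7.9, -5.5, 0, 0, 0, 12], [0, -12.1, -7.7, 0, 0, 0, 12], [0, -16.5, -9.6, 0, 0, 0, 12], [0, -21.1, -11.0, 0, 0, 0, 12]]
75.0 [[0, -4.7, -1.0, 0, 0, 0, 12], [0, -9.4, -1.7, 0, 0, 0, 12], [0, -14.2, -1.9, 0, 0, 0, 12], [0, -19.0, -1.7, 0, 0, 0, 12], [0, -23.8, -1.0, 0, 0, 0, 12]]
100.0 [[0, -4.7, 1.0, 0, 0, 0, 12], [0, -9.3, 2.5, 0, 0, 0, 12], [0, -13.7, 4.3, 0, 0, 0, 12], [0, -17.9, 6.5, 0, 0, 0, 12], [0, -22.0, 9.1, 0, 0, 0, 12]]
125.0 [[0, -3.8, 2.9, 0, 0, 0, 12], [0, -7.3, 6.2, 0, 0, 0, 12], [0, -10.6, 9.7, 0, 0, 0, 12], [0, -13.5, 13.5, 0, 0, 0, 12], [0, -16.1, 17.6, 0, 0, 0, 12]]
150.0 [[0, -2.2, 4.3, 0, 0, 0, 12], [0, -4.1, 8.7, 0, 0, 0, 12], [0, -5.5, 13.3, 0, 0, 0, 12], [0, -6.5, 17.9, 0, 0, 0, 12], [0, -7.2, 22.7, 0, 0, 0, 
[... 531 characters left out ...]
 3.1, 0, 0, 0, 12], [0, 18.8, 3.3, 0, 0, 0, 12], [0, 23.6, 3.1, 0, 0, 0, 12]]
275.0 [[0, 4.8, -0.6, 0, 0, 0, 12], [0, 9.4, -1.7, 0, 0, 0, 12], [0, 14.0, -3.1, 0, 0, 0, 12], [0, 18.5, -4.9, 0, 0, 0, 12], [0, 22.7, -7.2, 0, 0, 0, 12]]
300.0 [[0, 4.0, -2.6, 0, 0, 0, 12], [0, 7.9, -5.5, 0, 0, 0, 12], [0, 11.4, -8.7, 0, 0, 0, 12], [0, 14.6, -12.3, 0, 0, 0, 12], [0, 17.6, -16.1, 0, 0, 0, 12]]
325.0 [[0, 2.6, -4.0, 0, 0, 0, 12], [0, 4.8, -8.3, 0, 0, 0, 12], [0, 6.6, -12.7, 0, 0, 0, 12], [0, 8.1, -17.3, 0, 0, 0, 12], [0, 9.1, -22.0, 0, 0, 0, 12]]
350.0 [[0, 0.6, -4.8, 0, 0, 0, 12], [0, 0.8, -9.6, 0, 0, 0, 12], [0, 0.6, -14.3, 0, 0, 0, 12], [0, 0.0, -19.1, 0, 0, 0, 12], [0, -1.0, -23.8, 0, 0, 0, 12]]
```

>>> {"api": "arm_command", "payload": {"deltas": [[[0, -0.2, -4.8, 0, 0, 0, 12], [0, -0.8, -9.6, 0, 0, 0, 12], [0, -1.9, -14.2, 0, 0, 0, 12], [0, -3.3, -18.8, 0, 0, 0, 12], [0, -5.2, -23.2, 0, 0, 0, 12]]]}}

```text
t: 4.95
ee_pos: [0.5962, -0.0579, 0.1569]
eef_rot: [0.318, 0.631, -0.318, 0.631]
contact_force: [0.9, -0.2, 3.5]
grip_width: 0.205
```

>>> {"api": "arm_command", "payload": {"deltas": [[[0, -2.2, -4.3, 0, 0, 0, 12], [0, -4.8, -8.3, 0, 0, 0, 12], [0, -7.7, -12.1, 0, 0, 0, 12], [0, -11.0, -15.6, 0, 0, 0, 12], [0, -14.5, -18.9, 0, 0, 0, 12]]]}}

```text
t: 5.45
ee_pos: [0.5733, -0.0518, 0.1569]
eef_rot: [0.318, 0.631, -0.319, 0.631]
contact_force: [0.6, -0.8, 3.8]
grip_width: 0.2
```

>>> {"api": "arm_command", "payload": {"deltas": [[[0, -3.8, -2.9, 0, 0, 0, 12], [0, -7.9, -5.5, 0, 0, 0, 12], [0, -12.1, -7.7, 0, 0, 0, 12], [0, -16.5, -9.6, 0, 0, 0, 12], [0, -21.1, -11.0, 0, 0, 0, 12]]]}}

```text
t: 5.95
ee_pos: [0.55, -0.0557, 0.1569]
eef_rot: [0.318, 0.631, -0.319, 0.631]
contact_force: [2.0, -2.9, 1.1]
grip_width: 0.199
```

>>> {"api": "arm_command", "payload": {"deltas": [[[0, -4.7, -1.0, 0, 0, 0, 12], [0, -9.4, -1.7, 0, 0, 0, 12], [0, -14.2, -1.9, 0, 0, 0, 12], [0, -19.0, -1.7, 0, 0, 0, 12], [0, -23.8, -1.0, 0, 0, 0, 12]]]}}

```text
t: 6.45
ee_pos: [0.5323, -0.0672, 0.1573]
eef_rot: [0.319, 0.63, -0.317, 0.633]
contact_force: [12.0, 2.6, -4.7]
grip_width: 0.2
```

>>> {"api": "arm_command", "payload": {"deltas": [[[0, -4.7, 1.0, 0, 0, 0, 12], [0, -9.3, 2.5, 0, 0, 0, 12], [0, -13.7, 4.3, 0, 0, 0, 12], [0, -17.9, 6.5, 0, 0, 0, 12], [0, -22.0, 9.1, 0, 0, 0, 12]]]}}

```text
t: 6.95
ee_pos: [0.5194, -0.0858, 0.157]
eef_rot: [0.319, 0.632, -0.316, 0.632]
contact_force: [7.9, 8.5, -2.1]
grip_width: 0.197
```

The force along the path rose from 0.8 N at ψ=75° to 10.1 N at ψ=100°, and stayed at 10.6 N at ψ=125°. So the drive starts at ψ≈86°±11°, and the target is ψ≈626°. I'll continue at 10° per row.

```bash
python3 t.py 125 10 10
```

```text
125.0 [[0, -7.3, 6.2, 0, 0, 0, 12], [0, -13.5, 13.5, 0, 0, 0, 12], [0, -18.3, 21.8, 0, 0, 0, 12], [0, -21.6, 30.8, 0, 0, 0, 12], [0, -23.2, 40.3, 0, 0, 0, 12]]
175.0 [[0, 0.0, 9.6, 0, 0, 0, 12], [0, 1.7, 19.0, 0, 0, 0, 12], [0, 4.9, 28.0, 0, 0, 0, 12], [0, 9.7, 36.3, 0, 0, 0, 12], [0, 15.9, 43.7, 0, 0, 0, 12]]
225.0 [[0, 7.3, 6.2, 0, 0, 0, 12], [0, 15.6, 11.0, 0, 0, 0, 12], [0, 24.7, 14.2, 0, 0, 0, 12], [0, 34.1, 15.9, 0, 0, 0, 12], [0, 43.7, 15.9, 0, 0, 0, 12]]
275.0 [[0, 9.4, -1.7, 0, 0, 0, 12], [0, 18.5, -4.9, 0, 0, 0, 12], [0, 26.8, -9.7, 0, 0, 0, 12], [0, 34.1, -15.9, 0, 0, 0, 12], [0, 40.3, -23.2, 0, 0, 0, 12]]
325.0 [[0, 4.8, -8.3, 0, 0, 0, 12], [0, 8.1, -17.3, 0, 0, 0, 12], [0, 9.7, -26.8, 0, 0, 0, 12], [0, 9.7, -36.3, 0, 0, 0, 12], [0, 8.1, -45.8, 0, 0, 0, 12]]
375.0 [[0, -3.3, -9.0, 0, 0, 0, 12], [0, -8.1, -17.3, 0, 0, 0, 12], [0, -14.2, -24.7, 0, 0, 0, 12], [0, -21.6, -30.8, 0, 0, 0, 12], [0, -29.9, -35.6, 0, 0, 0, 12]]
425.0 [[0, -9.0, -3.3, 0, 0, 0, 12], [0, -18.5, -4.9, 0, 0, 0, 12], [0, -28.0, -4.9, 0, 0, 0, 12], [0, -37.5, -3.3, 0, 0, 0, 12], [0, -46.5, -0.0, 0, 0, 0, 12]]
475.0 [[0, -8.3, 4.8, 0, 0, 0, 12], [0, -15.6, 11.0, 0, 0, 0, 12], [0, -21.8, 18.3, 0, 0, 0, 12], [0, -26.6, 26.6, 0, 0, 0, 12], [0, -29.9, 35.6, 0, 0, 0, 12]]
525.0 [[0, -1.7, 9.4, 0, 0, 0, 12], [0, -1.7, 19.0, 0, 0, 0, 12], [0, -0.0, 28.5, 0, 0, 0, 12], [0, 3.3, 37.5, 0, 0, 0, 12], [0, 8.1, 45.8, 0, 0, 0, 12]]
575.0 [[0, 6.2, 7.3, 0, 0, 0, 12], [0, 13.5, 13.5, 0, 0, 0, 12], [0, 21.8, 18.3, 0, 0, 0, 12], [0, 30.8, 21.6, 0, 0, 0, 12], [0, 40.3, 23.2, 0, 0, 0, 12]]
```

>>> {"api": "arm_command", "payload": {"deltas": [[[0, -7.3, 6.2, 0, 0, 0, 12], [0, -13.5, 13.5, 0, 0, 0, 12], [0, -18.3, 21.8, 0, 0, 0, 12], [0, -21.6, 30.8, 0, 0, 0, 12], [0, -23.2, 40.3, 0, 0, 0, 12]]], "newtons": 24}}

```text
t: 7.45
ee_pos: [0.5211, -0.1324, 0.1563]
eef_rot: [0.319, 0.634, -0.317, 0.629]
contact_force: [-12.2, 6.6, 11.5]
grip_width: 0.202
```

>>> {"api": "arm_command", "payload": {"deltas": [[[0, 0.0, 9.6, 0, 0, 0, 12], [0, 1.7, 19.0, 0, 0, 0, 12], [0, 4.9, 28.0, 0, 0, 0, 12], [0, 9.7, 36.3, 0, 0, 0, 12], [0, 15.9, 43.7, 0, 0, 0, 12]]]}}

```text
t: 7.95
ee_pos: [0.5593, -0.1615, 0.1565]
eef_rot: [0.319, 0.633, -0.319, 0.629]
contact_force: [-12.2, -2.9, 10.9]
grip_width: 0.199
```

```bash
python3 -c "
from h import *
s=sense();d=s['ee_pos'][:2]-[.57,-.1057];a=np.degrees(np.arctan2(d[1],d[0]));print(np.hypot(*d),a-36.5,np.round(s['contact_force'],1))
a=capture('scene');cv2.imwrite('pics/f1.png',cv2.resize(a['color'][130:250,190:320],None,fx=4,fy=4))"
```

```text
0.05680462542767099 -137.33163995774805 [-12.2  -2.9  10.9]
```

View pics/f1.png

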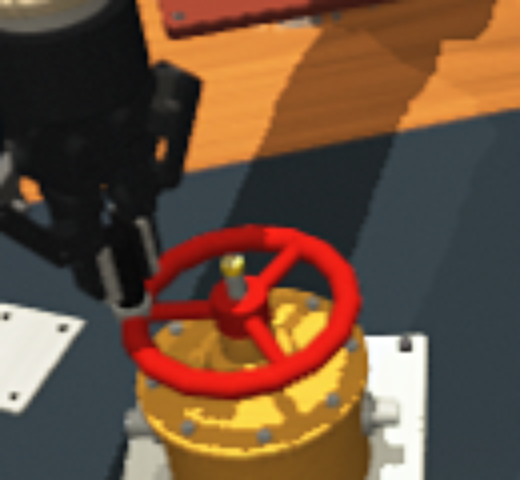

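The fingers still hold the handle, with its foot at pixel (223,205) and the wheel turning along. I'll continue to ψ=525°.

>>> {"api": "arm_command", "payload": {"deltas": [[[0, 7.3, 6.2, 0, 0, 0, 12], [0, 15.6, 11.0, 0, 0, 0, 12], [0, 24.7, 14.2, 0, 0, 0, 12], [0, 34.1, 15.9, 0, 0, 0, 12], [0, 43.7, 15.9, 0, 0, 0, 12]]]}}

```text
t: 8.5
ee_pos: [0.6048, -0.1509, 0.1569]
eef_rot: [0.318, 0.632, -0.321, 0.63]
contact_force: [-6.8, -9.6, 6.2]
grip_width: 0.201
```

>>> {"api": "arm_command", "payload": {"deltas": [[[0, 9.4, -1.7, 0, 0, 0, 12], [0, 18.5, -4.9, 0, 0, 0, 12], [0, 26.8, -9.7, 0, 0, 0, 12], [0, 34.1, -15.9, 0, 0, 0, 12], [0, 40.3, -23.2, 0, 0, 0, 12]]]}}

```text
t: 9.0
ee_pos: [0.626, -0.1087, 0.1575]
eef_rot: [0.318, 0.629, -0.32, 0.632]
contact_force: [4.5, -11.6, 0.5]
grip_width: 0.201
```

>>> {"api": "arm_command", "payload": {"deltas": [[[0, 4.8, -8.3, 0, 0, 0, 12], [0, 8.1, -17.3, 0, 0, 0, 12], [0, 9.7, -26.8, 0, 0, 0, 12], [0, 9.7, -36.3, 0, 0, 0, 12], [0, 8.1, -45.8, 0, 0, 0, 12]]]}}

```text
t: 9.5
ee_pos: [0.6063, -0.0646, 0.1576]
eef_rot: [0.319, 0.63, -0.319, 0.633]
contact_force: [7.5, -6.0, -1.2]
grip_width: 0.203
```

>>> {"api": "arm_command", "payload": {"deltas": [[[0, -3.3, -9.0, 0, 0, 0, 12], [0, -8.1, -17.3, 0, 0, 0, 12], [0, -14.2, -24.7, 0, 0, 0, 12], [0, -21.6, -30.8, 0, 0, 0, 12], [0, -29.9, -35.6, 0, 0, 0, 12]]]}}

```text
t: 10.0
ee_pos: [0.5613, -0.0526, 0.1575]
eef_rot: [0.319, 0.63, -0.318, 0.633]
contact_force: [12.1, -3.0, -4.1]
grip_width: 0.197
```

>>> {"api": "arm_command", "payload": {"deltas": [[[0, -9.0, -3.3, 0, 0, 0, 12], [0, -18.5, -4.9, 0, 0, 0, 12], [0, -28.0, -4.9, 0, 0, 0, 12], [0, -37.5, -3.3, 0, 0, 0, 12], [0, -46.5, 0, 0, 0, 0, 12]]]}}

```text
t: 10.5
ee_pos: [0.5237, -0.0776, 0.1573]
eef_rot: [0.319, 0.631, -0.316, 0.632]
contact_force: [10.9, 5.9, -3.7]
grip_width: 0.201
```

>>> {"api": "arm_command", "payload": {"deltas": [[[0, -8.3, 4.8, 0, 0, 0, 12], [0, -15.6, 11.0, 0, 0, 0, 12], [0, -21.8, 18.3, 0, 0, 0, 12], [0, -26.6, 26.6, 0, 0, 0, 12], [0, -29.9, 35.6, 0, 0, 0, 12]]]}}

```text
t: 11.0
ee_pos: [0.5175, -0.1231, 0.1565]
eef_rot: [0.319, 0.634, -0.316, 0.629]
contact_force: [-9.6, 7.6, 9.7]
grip_width: 0.202
```

>>> {"api": "arm_command", "payload": {"deltas": [[[0, -1.7, 9.4, 0, 0, 0, 12], [0, -1.7, 19.0, 0, 0, 0, 12], [0, 0, 28.5, 0, 0, 0, 12], [0, 3.3, 37.5, 0, 0, 0, 12], [0, 8.1, 45.8, 0, 0, 0, 12]]]}}

```text
t: 11.5
ee_pos: [0.5501, -0.1587, 0.1565]
eef_rot: [0.319, 0.634, -0.319, 0.629]
contact_force: [-12.2, -1.2, 12.1]
grip_width: 0.205
```

```bash
python3 -c "
from h import *
s=sense();d=s['ee_pos'][:2]-[.57,-.1057];a=np.degrees(np.arctan2(d[1],d[0]));print(np.hypot(*d),a-36.5,np.round(s['contact_force'],1),s['joints'])
a=capture('scene');print(s['ee_pos'],proj(a,[*s['ee_pos'][:2],.143]));cv2.imwrite('pics/g1.png',cv2.resize(a['color'][130:250,190:320],None,fx=4,fy=4))"
```

```text
0.05657292594186499 -147.08318728932022 [-12.2  -1.2  12.1] [-0.51369577  0.3073774   0.86339886  1.78156583 -0.25233027  1.17517767
 -0.5087679 ]
[ 0.55011083 -0.15866147  0.15648108] [221.86803794 202.10600113]
```

View pics/g1.png

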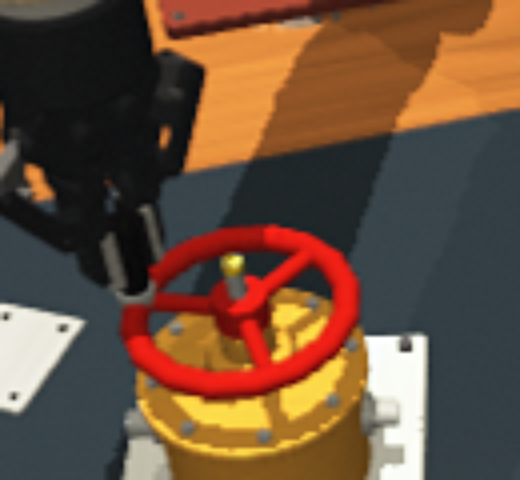

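The wheel is at ψ≈573° (commanded 575°), with the handle still in the grip at pixel (224,203). About 53° remains.

```bash
python3 t.py 575 10.5 1
```

```text
575.0 [[0, 6.5, 7.7, 0, 0, 0, 12], [0, 14.3, 14.1, 0, 0, 0, 12], [0, 23.1, 18.9, 0, 0, 0, 12], [0, 32.7, 22.0, 0, 0, 0, 12], [0, 42.7, 23.4, 0, 0, 0, 12]]
```

>>> {"api": "arm_command", "payload": {"deltas": [[[0, 6.5, 7.7, 0, 0, 0, 12], [0, 14.3, 14.1, 0, 0, 0, 12], [0, 23.1, 18.9, 0, 0, 0, 12], [0, 32.7, 22.0, 0, 0, 0, 12], [0, 42.7, 23.4, 0, 0, 0, 12]]]}}

```text
t: 12.05
ee_pos: [0.599, -0.1548, 0.1569]
eef_rot: [0.318, 0.632, -0.321, 0.63]
contact_force: [-8.6, -8.7, 7.1]
grip_width: 0.201
```

>>> {"api": "arm_command", "payload": {"deltas": [[[0, 0, 0, 0, 0, 0, 12], [0, 0, 0, 0, 0, 0, 12], [0, 0, 0, 0, 0, 0, 12]]]}}

```text
t: 12.35
ee_pos: [0.6001, -0.154, 0.1571]
eef_rot: [0.318, 0.631, -0.32, 0.631]
contact_force: [-4.1, -6.2, 5.3]
grip_width: 0.2
```

```bash
python3 -c "
from h import *
s=sense();d=s['ee_pos'][:2]-[.57,-.1057];a=np.degrees(np.arctan2(d[1],d[0]));print(np.hypot(*d),a-36.5+360,np.round(s['contact_force'],1))
a=capture('scene');print(s['ee_pos'],proj(a,[*s['ee_pos'][:2],.143]));cv2.imwrite('pics/i1.png',cv2.resize(a['color'][130:250,190:320],None,fx=4,fy=4))"
```

```text
0.05686923478325068 265.4051261744431 [-4.1 -6.2  5.3]
[ 0.6000562  -0.15397768  0.15709902] [226.86340398 218.27202201]
```

View pics/i1.png

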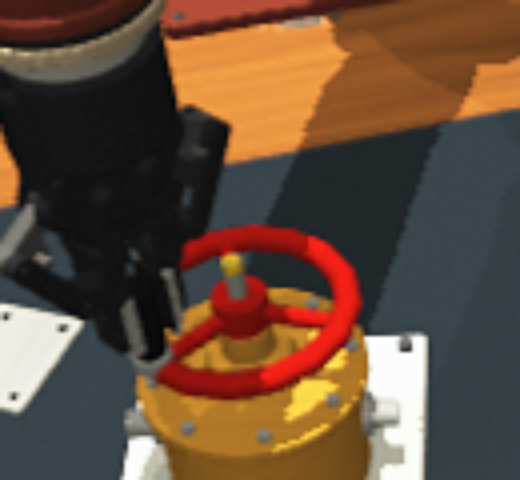

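The handle foot is at pixel (227.5,220.5), and the TCP puts the wheel at ψ=625.4° against the target of 626°. Now I'll open to 36 mm, which keeps the inner finger clear of the stem, and lift.

>>> {"api": "arm_command", "payload": {"deltas": [[[0, 0, 0, 0, 0, 0, 20], [0, 0, 0, 0, 0, 0, 26], [0, 0, 0, 0, 0, 0, 32], [0, 0, 0, 0, 0, 0, 36], [0, 0, 0, 0, 0, 0, 36]]]}}

```text
t: 12.9
ee_pos: [0.6013, -0.1518, 0.1568]
eef_rot: [0.318, 0.632, -0.318, 0.631]
contact_force: [0.4, -1.0, 0.1]
grip_width: 0.422
```

>>> {"api": "arm_command", "payload": {"deltas": [[[-5, 0, 0, 0, 0, 0, 36], [-20, 0, 0, 0, 0, 0, 36], [-40, 0, 0, 0, 0, 0, 36], [-65, 0, 0, 0, 0, 0, 36], [-90, 0, 0, 0, 0, 0, 36]]]}}

```text
t: 13.4
ee_pos: [0.6013, -0.1523, 0.2491]
eef_rot: [0.319, 0.631, -0.318, 0.632]
contact_force: [0.0, -0.5, 0.2]
grip_width: 0.423
```

>>> {"api": "arm_command", "payload": {"deltas": [[[-20, 0, 0, 0, 0, 0, 36], [-40, 0, 0, 0, 0, 0, 36], [-40, 0, 0, 0, 0, 0, 36], [-40, 0, 0, 0, 0, 0, 36], [-40, 0, 0, 0, 0, 0, 36]]]}}

```text
t: 13.9
ee_pos: [0.601, -0.152, 0.2865]
eef_rot: [0.318, 0.632, -0.319, 0.631]
contact_force: [0.1, -1.2, 0.2]
grip_width: 0.42
```

```bash
python3 -c "
from h import *
s=sense();print(s['t'],s['ee_pos'],np.round(s['contact_force'],1),np.abs(s['qd']).max())
c=capture('scene');k=np.zeros((400,640),np.uint8);k[190:225,215:242]=(c['color'][190:225,215:242].max(2)<45)*255
N,L,S,C=cv2.connectedComponentsWithStats(k)
for i in range(1,N):
  if S[i,4]>40:
    p=ray(c,C[i],.167);d=p[:2]-[.57,-.1057];print(S[i],C[i],p,np.hypot(*d),np.degrees(np.arctan2(d[1],d[0]))-36.5+720)
cv2.imwrite('pics/j1.png',cv2.resize(c['color'][110:310,110:390],None,fx=2.6,fy=2.6))"
```

```text
13.9 [ 0.60101054 -0.15198498  0.28652667] [ 0.1 -1.2  0.2] 0.007734939320850228
[218 198  13  22 185] [224.35675676 208.43783784] [ 0.59670608 -0.15399196  0.167     ] 0.055184496154436206 622.4431659475555
```

View pics/j1.png

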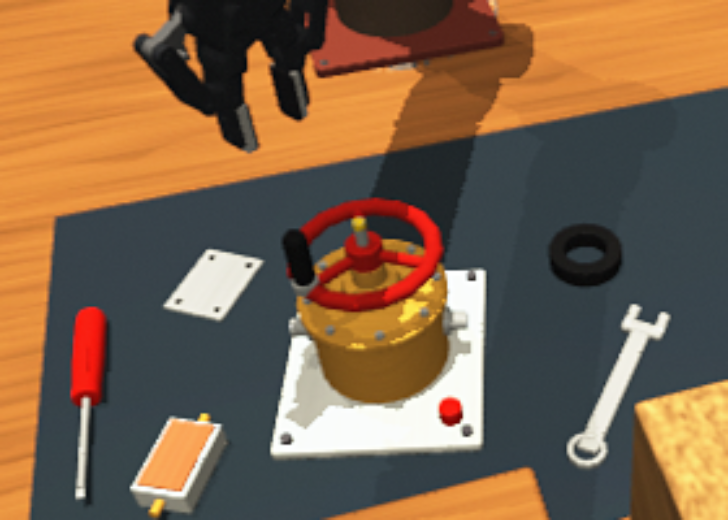

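The gripper is clear. The released handle is at pixel (224,208), giving ψ≈622°, 536° past the estimated engagement and well within ±45°. The things visible in this view have not moved.

```bash
python3 -c "
from station import *
print(sign_off())"
```

```text
the job is handed in; nothing more can be done
None
```

I turned the handwheel anticlockwise through the slack, then about one and a half turns further. I let go of the handle, lifted the gripper clear and handed the job in at about 14 s. No verdict was reported.

- **Start of drive:** the force along the handle's path rose from 0.8 N to 10.1 N between 75° and about 98° of wheel angle. I took the start as 86° ± 11°, and the force stayed at roughly 10 N while driving.
- **Final angle:** the gripper position gave 625° before release and the camera gave 622° after. That is 536–539° past the start of drive, and between 524° and 550° allowing for the uncertainty. The target is 540° ± 45°. The two readings differ by 3°, which is not significant here.
- **Forces:** I gripped at 22–24 N a finger. The largest wrist force I read was about 17 N, but I only read it at the end of each move. After release it was close to zero.
- **Other objects:** the last picture showed the red cap, tape, screwdriver, spanner, test box and plate where they had been. The blue cap is hidden behind the can in that view, so I could not check it, but the gripper never went near the base plate.
- **Stem height:** I did not measure it directly, because the rise is too small for the cameras.

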